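# Clamp a waffle pack in the bonder workholder

### The arm

A 6-joint arm with a two-finger parallel gripper is mounted at the origin on a cart in front of the work surface, level with it; the furniture and walls round the work are solid. World frame = base frame: x ahead of the robot, y to its left, z up, the work surface at z = 0. Lengths are in m, angles in rad, forces in N, time in s.
With the tool pointing down it reaches from about 0.275 to 0.825 m from the base axis. Payload 4.9 kg.
Tool frame: the origin (TCP) lies at the very end of the fingers, on their centre line; the grasp point (between the pads) lies 19 mm behind it (env.hold_point_z is the distance from the TCP to the grasp point, in m); z points along the fingers, y is the line along which they close (so a half turn about z gives the same grasp; the last joint's range is limited). The gripper opens to 85 mm and grips with 20 to 120 N. Pads are 22 mm wide; open, the fingers measure 114 mm over their backs; the gripper's body (76 mm by 85 mm) begins 54 mm behind the grasp point. The pads swing forward as they close: fully open they stand 13 mm farther back than shut.
Start: joints at [-1.317, 0.326, -0.193, 1.052, 0, 1.437], TCP at [0.208, -0.509, 0.231] pointing down, gripper open.
Joint ranges: [-2.65, 2.65], [-0.97, 1.79], [-1.3, 1.35], [-1.93, 2.1], [-1.47, 1.37], [-3.14, 3.14]. Speed limits (rad/s): [2.57, 2.57, 3.14, 3.14, 3.14, 3.14].

### API

Orientations are given as a unit quaternion [x, y, z, w].
In Python, from plant import monitor, imaging, ticket, env gives the robot as it stands.
- The arm moves only by the shell command python3 -m jog, which reads ROWS from standard input. ROWS is 1 to 20 rows, one to a line, with the numbers parted by commas; each row has 7 numbers: dx, dy, dz in parts of the range, where 1.0 means 0.4 m, then a rotation vector rx, ry, rz in a scale on which 1.0 is pi rad, then the opening from 0.0 (shut) to 1.0 (fully open); each row shifts and turns the commanded pose from where the row before left it, along the tool's axes as they then stand; what a row does not reach is not made up. A row lasts 1/12 s, in which the tool goes at most 0.0417 m and 0.125 rad, less where a joint would pass 70% of its speed; a pose out of reach is approached as far as the arm can. The fingers move at their own pace and stop on an object; the grip force is fixed at half the most. Time passes only in rows, so rows that do not move let the fingers close. It prints the time, the measured TCP pose, the force, the opening and the grip force at its end. Input that does not fit is refused with a message, and nothing moves.
- monitor.state(): the state, without advancing time (a new reading comes with each control period).
- imaging.read_camera(name): name is "scene" or "top"; returns (picture, depth): 400x640x3 uint8, red, green, blue; 400x640 float32, m along the optical axis (not along the pixel's ray), 0 where there is no reading.
- imaging.calibration(name): a dict with "mtx" (3x3 intrinsics, pixels), "rvec" (rotation vector, rad) and "tvec" (3), from world to camera coordinates, as OpenCV has them. Camera axes: x right, y down, z forward; pixel columns grow to the right and rows downward; lengths in m; the calibration is good to about 2 mm. A picture is of the moment at which its call begins. calibration takes no time and is no camera call.
- ticket.sign_off(): hands the job in; it is judged then, once.
The state is a dict: "time_s": time; "qpos": joint angles; "qvel": joint speeds; "joint_torque": joint torques, N m; "eef_pos": TCP position; "orientation": TCP orientation; "wrist_force": force on the tool from outside, world axes, zero at the start; "moment": the same for the moment, N m; "opening": opening from 0.0 (shut) to 1.0 (fully open); "gripper_force": force on a finger pad.
Only numpy, scipy, OpenCV 4.12 (cv2) and the standard library are available. Lean on these libraries where they do the work, as an engineer would, in place of code of your own. Each camera call takes 0.05 s, during which the arm holds its last target. There are 200 camera calls.

### The job

Put the closed chip tray (the waffle pack with the lid on) flat into the nest of the aluminium workholder, square between jaw and backstop. Then reach into the well and turn the sunk knob clockwise until the jaw, driven by the knob alone, holds the pack with about 10 N: enough that it cannot shift, never forced. Let go; do not lean on the well's guard, and leave the other things where they lie.

Things in the scene. Friction and masses are not known exactly. Their poses are not given: they have to be found in the camera images.
- waffle_pack_b: Closed waffle pack (chip tray): black square base under a frosted clear lid, so whitish from above, 51 x 51 x 9 mm, 24 to 48 g, flat on the bench; the only pack with a lid. Origin at the centre of its underside, z up, x and y along its sides. Grip it by two parallel sides.
- workholder: Aluminium block 132 (x) x 232 (y) x 62 mm on a grey base plate 144 x 244 x 14 mm, fixed on the bench; flat deck at z = 62 mm. Origin under its centre on the bench, z up. On the deck towards +y is the nest: jaw and backstop, each 42 mm wide in x and 14 mm high, face each other along y. The nest's x sides are open: the fingers go there. Towards -y is the round well with the knob.
- nest (a point): Middle of the nest on the deck, where the centre of the pack's underside goes: (0, 42, 62) mm in the workholder's frame, axes as the workholder's. Laid here the pack has at least 2.5 mm free to jaw and to backstop. The backstop is fixed anywhere in a 2 mm adjusting slot and does not yield, so the clamped pack ends about 2.5 to 5 mm to +y of this point.
- guard: Black sleeve lining the well, inner diameter 83 mm, fixed in the workholder. Origin on the well's axis at the well's floor, z = 20 mm. It keeps the knob below the path of the bond tool. It is not to be leaned on (15 N at most).
- well_mouth (a point): Centre of the well's mouth, level with the guard's lip at z = 65 mm, 3 mm above the deck, at (0, -62) mm in the workholder's frame.
- knob_top (a point): Centre of the knob's top face, on the well's axis at z = 54 mm, 11 mm below the lip. The knob is a black fluted upright cylinder, 26 mm in diameter, 24 mm high, its underside 10 mm above the well's floor; 28 mm of room all round it for the fingers.
- knob: Knob; origin on its axis at its underside, z = 30 mm. Turned clockwise seen from above it closes the jaw by 9 mm a radian (1.9 rad in all); after 0.55 to 1.3 rad jaw, pack and backstop meet. It stays where it is left: a drag of about 0.16 N m resists either way. Under load the turning torque rises above the drag by 0.009 N m per newton of clamping force; held still, the drag may hide part of it.
- jaw: Moving jaw between well and nest: aluminium block with a rubber pad. Origin on the deck at the face of a new pad; this pad is worn and sits 0 to 2.6 mm back, so where it meets the pack must be felt. It clamps along the workholder's +y. The pad's spring gives 9 N per mm (12 mrad of knob per N), solid after 3 mm. A good clamp is 5 to 17 N; above 30 N the pack cracks. Not to be pushed by hand.
- waffle_pack_a: Bystander: open waffle pack, black with chips in its pockets, 51 x 51 x 6 mm, no lid. Origin at the centre of its underside.
- petri_dish: Bystander: clear round dish, 55 x 12 mm. Origin at the centre of its underside.
- parts_cup: Bystander: small metal cup, 57 x 24 mm. Origin at the centre of its underside.
- tool_vial: Bystander: brown tool vial with a black cap, lying, 13 mm in diameter, 51 mm long. Origin at the centre of its underside.
- chip_carrier: Bystander: small yellow chip carrier board, 30 x 36 x 6 mm. Origin at the centre of its underside.
Mind the look-alikes: they are no part of the job. What is shaped like the waffle_pack_b but red is not meant.

How it is judged:
On the way, in this order (a step that is already met when the one before it is completed fails the run):
1. the closed pack lies flat in the nest, let go (x of waffle_pack_b in the frame of nest between -0.01 and 0.01 m and y of waffle_pack_b in the frame of nest between -0.009 and 0.009 m and z of waffle_pack_b in the frame of nest between -0.002 and 0.002 m and angle between waffle_pack_b's own z axis and vertical below 0.06 rad and contact force between the fingers and waffle_pack_b below 0.1 N), for 0.2 s.
2. the jaw bears on the pack with 5 to 17 N (contact force between jaw and waffle_pack_b between 5 and 17 N), for 0.2 s.
At the end, for the whole second after the job is handed in: The closed pack lies still and flat on the deck in the nest (within 10 mm of its middle across the jaw and 9 mm along the clamping line, square within 0.1 rad, tilt under 0.06 rad), clamped by the jaw with 5 to 17 N, and everything is let go (all of step 2 and x of waffle_pack_b in the frame of nest between -0.01 and 0.01 m and y of waffle_pack_b in the frame of nest between -0.009 and 0.009 m and z of waffle_pack_b in the frame of nest between -0.002 and 0.002 m and angle between waffle_pack_b's own z axis and vertical below 0.06 rad and (angle between the x axis of waffle_pack_b and the x axis of workholder, either way round below 0.1 rad or angle between the x axis of waffle_pack_b and the y axis of workholder, either way round below 0.1 rad) and linear speed of waffle_pack_b below 0.01 m/s); the robot touches nothing.
It fails at once if the jaw presses the pack with more than 30 N (contact force between jaw and waffle_pack_b above 30 N).
It fails at once if the fingers push the jaw with more than 15 N (contact force between the fingers and jaw above 15 N).
It fails at once if the fingers press on the well's guard with more than 15 N (contact force between the fingers and guard above 15 N).
It fails at once if a bystander is moved by more than 15 mm (distance of any of waffle_pack_a, petri_dish, parts_cup, tool_vial, chip_carrier from where it was at the start of the episode above 0.015 m).
It also fails if it takes over 72 s, if anything falls off the work surface, if the arm or the gripper's body presses on something with over 40 N, if the wrist force passes 120 N, or if a joint passes its speed limit or range.

## Working session

There is one attempt and no reset: what is moved stays moved. The work goes in short steps, Python scripts to look and compute and a shell command to move; the robot and the scene stay as the last step left them, time stands still between calls to the robot, and variables do not carry over. Pictures are saved under pics/ and viewed, at most 10 in all, crops included, and the job is handed in when it is done.

```bash
ls; mkdir -p pics; python3 - <<'E'
from plant import monitor, imaging, ticket, env
import cv2,numpy as np
for n in("top","scene"):
    p,d=imaging.read_camera(n); cv2.imwrite(f"pics/{n}0.png",p[:,:,::-1]); np.save(f"pics/{n}0.npy",d)
    c=imaging.calibration(n); print(n,c)
print(monitor.state(), env.hold_point_z)
E
```

```text
pics
top {'mtx': array([[376.33293878,   0.        , 313.96556084],
       [  0.        , 376.33293878, 192.12598937],
       [  0.        ,   0.        ,   1.        ]]), 'rvec': array([ 2.12204509, -2.1252067 ,  0.17461676]), 'tvec': array([0.05566203, 0.55141397, 1.02752939])}
scene {'mtx': array([[519.94031295,   0.        , 313.3372765 ],
       [  0.        , 519.94031295, 205.28394661],
       [  0.        ,   0.        ,   1.        ]]), 'rvec': array([ 0.68624078, -2.54074395,  1.26760224]), 'tvec': array([0.47174655, 0.18385034, 1.15293553])}
{'time_s': 0.1, 'qpos': array([-1.31718201e+00,  3.26856885e-01, -1.93494206e-01,  1.05202390e+00,
       -1.00851570e-05,  1.43658270e+00]), 'qvel': array([-0.00064193, -0.00323279,  0.0020163 ,  0.00036155,  0.00089621,
       -0.00027297]), 'joint_torque': array([ 2.22850729e-03, -4.44237149e+01,  2.63039947e+01,  7.84551550e-03,
       -1.27554108e-04,  3.48141995e-06]), 'eef_pos': array([ 0.2078633 , -0.50862904,  0.23058325]), 'orientation': array([ 9.81257221e-01,  1.92700918e-01, -5.21289044e-05, -7.87623371e-04]), 'wrist_force': array([-0.51207687, -0.80562612, -0.09872417]), 'moment': array([-0.00693201, -0.03231401, -0.03930407]), 'gripper_force': 0.0, 'opening': 0.9999339208718112} 0.0187
```

View pics/top0.png

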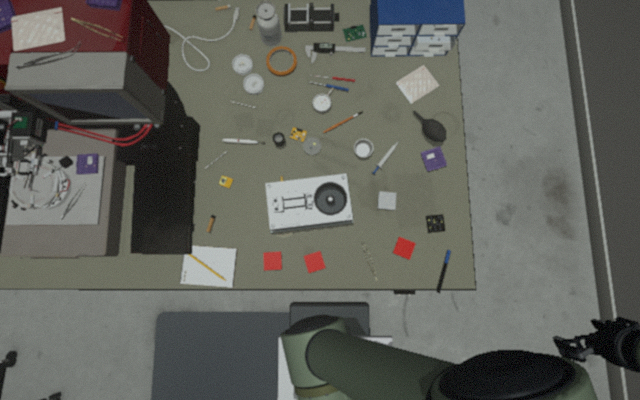

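View pics/scene0.png

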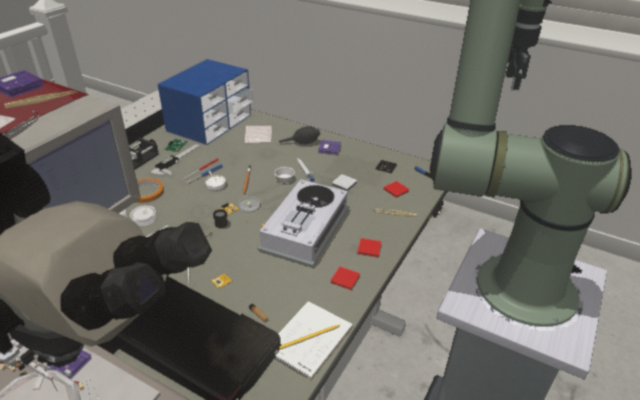

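Candidates in the top view: the whitish square (387,201) fits the description. The reds at (273,261), (315,262) and (404,247) are look-alikes. The rest are purple (433,160), black open pack_a (435,223) and the large white card (418,84). I choose (387,201). The workholder is at (309,203), with its well at (330,199).

```bash
cat > h.py <<'E'
import cv2,numpy as np
from plant import imaging,monitor
def cam(n):
    c=imaging.calibration(n);R=cv2.Rodrigues(c["rvec"])[0];return c["mtx"],R,c["tvec"].ravel()
def ray_z(n,u,v,z):
    K,R,t=cam(n);d=R.T@np.linalg.solve(K,[u,v,1]);o=-R.T@t;return o+d*(z-o[2])/d[2]
def proj(n,P):
    K,R,t=cam(n);q=(K@(R@np.atleast_2d(P).T+t[:,None])).T;return q[:,:2]/q[:,2:]
def cloud(n,D):
    K,R,t=cam(n);v,u=np.indices(D.shape)+0.0
    c=np.stack([(u-K[0,2])/K[0,0]*D,(v-K[1,2])/K[1,1]*D,D],-1);return (c-t)@R
def tri(uv1,uv2):
    A=[];b=[]
    for n,uv in(("top",uv1),("scene",uv2)):
        K,R,t=cam(n);o=-R.T@t;d=R.T@np.linalg.solve(K,[*uv,1]);d/=np.linalg.norm(d);M=np.eye(3)-np.outer(d,d);A.append(M);b.append(M@o)
    return np.linalg.solve(sum(A),sum(b))
E
python3 - <<'E'
from h import *
T=cv2.imread("pics/top0.png");S=cv2.imread("pics/scene0.png");D=np.load("pics/top0.npy");DS=np.load("pics/scene0.npy")
W=cloud("top",D);WS=cloud("scene",DS)
# top pack blob
g=cv2.cvtColor(T,cv2.COLOR_BGR2GRAY);gs=cv2.cvtColor(S,cv2.COLOR_BGR2GRAY)
def blob(g,roi,th):
    x,y,w,h=roi;m=(g[y:y+h,x:x+w]>th).astype(np.uint8);n,l,s,c=cv2.connectedComponentsWithStats(m);k=1+s[1:,4].argmax()
    cn=cv2.findContours((l==k).astype(np.uint8),0,1)[0][0];r=cv2.minAreaRect(cn+np.array([x,y]));return c[k]+[x,y],s[k],r,(l==k),(x,y,w,h)
for n,g_,roi,X in(("top",g,(372,186,30,30),W),("scene",gs,(325,168,38,26),WS)):
    c,s,r,m,(x,y,w,h)=blob(g_,roi,150);print(n,c,s,r);
    P=X[y:y+h,x:x+w][m];print("depth pts",np.median(P,0),P.min(0),P.max(0))
# workholder by depth: top
for n,X in(("top",W),("scene",WS)):
    m=(abs(X[...,2]-.062)<.006)&(X[...,0]>.2)&(X[...,0]<.6)&(X[...,1]>-.2)&(X[...,1]<.25)
    if n=="top": m[:170]=0;m[240:]=0;m[:,:255]=0;m[:,365:]=0
    l=cv2.connectedComponentsWithStats(m.astype(np.uint8));k=1+l[2][1:,4].argmax();m=l[1]==k
    P=X[m];r=cv2.minAreaRect(P[:,:2].astype(np.float32));print(n,m.sum(),r,np.median(P[:,2]));print(cv2.boxPoints(r))
print("bench z",np.median(W[215:235,372:400,2]))
a=cv2.resize(T[165:245,250:450],None,fx=4,fy=4,interpolation=2)
b=cv2.resize(S[160:260,240:440],None,fx=4,fy=4,interpolation=2)[:280]
b=cv2.resize(S[165:265,250:370],None,fx=6,fy=6,interpolation=2)
cv2.imwrite("pics/c1.png",a);cv2.imwrite("pics/c2.png",cv2.resize(b,(720,600)))
E
```

```text
top [386.69140625 199.9765625 ] [  7   6  17  17 256] ((387.0, 200.0), (16.0, 16.0), 90.0)
depth pts [ 0.53450417 -0.15933449  0.00985342] [ 0.510045   -0.18393277  0.00251726] [ 0.55959968 -0.13556284  0.01702837]
scene [344.02487562 180.68159204] [  8   6  24  15 201] ((344.3520812988281, 180.8550567626953), (20.846155166625977, 11.923078536987305), 22.61986541748047)
depth pts [ 0.5343187  -0.15778222  0.00851003] [ 0.50493981 -0.20409199 -0.00662572] [ 0.56819543 -0.12676391  0.01296298]
top 2906 ((0.5233662128448486, 0.0724097490310669), (0.13266001641750336, 0.23226238787174225), 6.895086765289307) 0.06315846233495853
[[ 0.44357416  0.17973801]
 [ 0.4714577  -0.05084457]
 [ 0.60315824 -0.03491852]
 [ 0.5752747   0.19566408]]
scene 2615 ((0.5244876742362976, 0.07466648519039154), (0.1352955847978592, 0.2391931563615799), 6.957718372344971) 0.062135323317464346
[[ 0.4428505   0.18518768]
 [ 0.47182563 -0.052244  ]
 [ 0.6061249  -0.03585471]
 [ 0.57714975  0.20157698]]
bench z 0.0016196086164585804
```

View pics/c1.png

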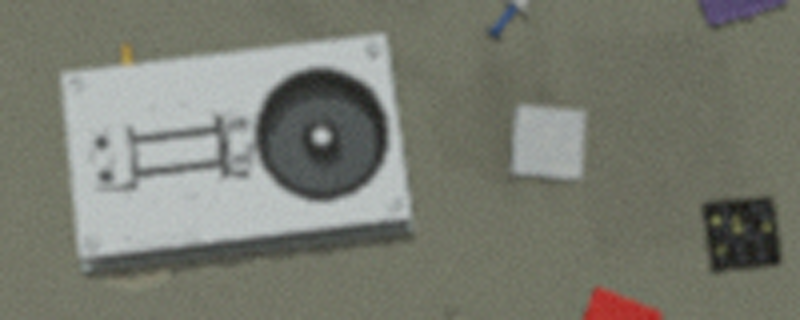

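View pics/c2.png

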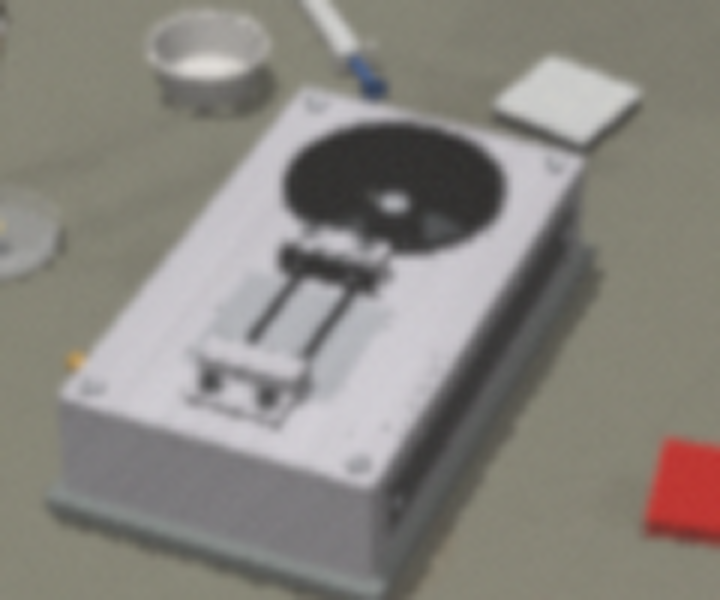

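The top crop shows the workholder with backstop at crop (115,155), jaw at (235,145) and well at (322,135). The lidded whitish pack is at (549,142), plain and square, and its dark base shows in the scene crop at (567,100). That confirms the choice; next I refine the poses subpixel in both views.

```bash
python3 - <<'E'
from h import *
from scipy.optimize import least_squares
T=cv2.imread("pics/top0.png");S=cv2.imread("pics/scene0.png")
def con(I,roi,th,inv=False,F=8):
    x,y,w,h=roi;g=cv2.cvtColor(I[y:y+h,x:x+w],cv2.COLOR_BGR2GRAY);G=cv2.GaussianBlur(cv2.resize(g,None,fx=F,fy=F,interpolation=2),(0,0),3)
    m=((G<th) if inv else (G>th)).astype(np.uint8);c=max(cv2.findContours(m,0,1)[0],key=cv2.contourArea)
    return (c[:,0]+.5)/F-.5+[x,y]
rt=con(T,(372,186,30,30),140);rs=con(S,(327,170,34,22),140)
def rect(c): 
    p=cv2.minAreaRect(c.astype(np.float32));mm=cv2.moments(c.astype(np.float32));return np.array([mm['m10'],mm['m01']])/mm['m00']
ct,cs=rect(rt),rect(rs);print("pack centre tri",tri(ct,cs),ct,cs)
for n,c in(("top",rt),("scene",rs)):
    P=np.array([ray_z(n,*q,.009) for q in c])[:,:2].astype(np.float32);print(n,cv2.minAreaRect(P))
wt=con(T,(305,175,50,50),125,True);ws=con(S,(292,180,48,36),120,True)
for n,c in(("top",wt),("scene",ws)):
    P=np.array([ray_z(n,*q,.065) for q in c])[:,:2].astype(np.float32);print("well",n,cv2.fitEllipse(P),cv2.minEnclosingCircle(P))
def corners(p): 
    a=p[2];R=np.array([[np.cos(a),-np.sin(a)],[np.sin(a),np.cos(a)]]);return np.c_[(np.array([[-66,-116],[66,-116],[66,116],[-66,116]])/1000)@R.T+p[:2],np.full(4,.062)]
# deck outline contour
for n,I,roi,th in(("top",T,(255,165,110,75),165),("scene",S,(255,175,100,90),165)):
    c=con(I,roi,th);P=np.array([ray_z(n,*q,.062) for q in c])[:,:2].astype(np.float32);print("deck",n,cv2.minAreaRect(P))
E
```

```text
pack centre tri [ 0.53538938 -0.15981138  0.00664299] [386.81119559 200.02565669] [344.04426028 180.5843376 ]
top ((0.5343870520591736, -0.15946649014949799), (0.050742972642183304, 0.05068252980709076), 84.22676086425781)
scene ((0.5350530743598938, -0.15703171491622925), (0.05771215632557869, 0.05612559616565704), 83.93067932128906)
well top ((0.5316789746284485, 0.009588420391082764), (0.09302309900522232, 0.09351404011249542), 83.51090240478516) ((0.5318285226821899, 0.00983099453151226), 0.04761567339301109)
well scene ((0.5310055613517761, 0.012648140080273151), (0.08944626897573471, 0.09490659087896347), 82.77874755859375) ((0.5304064750671387, 0.013818416744470596), 0.04800298064947128)Traceback (most recent call last):
  File "<stdin>", line 21, in <module>
  File "h.py", line 6, in ray_z
    K,R,t=cam(n);d=R.T@np.linalg.solve(K,[u,v,1]);o=-R.T@t;return o+d*(z-o[2])/d[2]
          ~~~^^^
  File "h.py", line 4, in cam
    c=imaging.calibration(n);R=cv2.Rodrigues(c["rvec"])[0];return c["mtx"],R,c["tvec"].ravel()
ValueError: time passes only in moves, steps and waits
```

The rows are not in the units I measure in: shifts go in shares of 0.4 m and turns go in shares of pi rad. I convert before sending: 0.0311 m is 0.0778, -0.0143 m is -0.0358.

```bash
cat >> h.py <<'E'
from scipy.spatial.transform import Rotation as Ro
def where(target=None):
    s=monitor.state();R=Ro.from_quat(s["orientation"]).as_matrix();y=R[:,1]
    print("t%.2f"%s["time_s"],"tcp",s["eef_pos"].round(4),"phi_y %.4f"%np.arctan2(y[1],y[0]),"tilt %.4f"%np.arccos(-R[2,2]),"q6 %.3f"%s["qpos"][5],"F",s["wrist_force"].round(2),"M",s["moment"].round(3),"tq6 %.3f"%s["joint_torque"][5],"op %.3f g %.1f"%(s["opening"],s["gripper_force"]))
    if target is not None: print("  to go (tool axes)",(R.T@(np.array(target)-s["eef_pos"])).round(4))
E
echo '0.0778,-0.0358,0.01,0,0,0,0.72
0.0778,-0.0358,0.01,0,0,0,0.72
0.0778,-0.0358,0.01,0,0,0,0.72
0.0778,-0.0358,0.01,0,0,0,0.72
0.0778,-0.0358,0.01,0,0,0,0.72
0.0778,-0.0358,0.01,0,0,0,0.72
0.0778,-0.0358,0.01,0,0,0,0.72
0.0778,-0.0358,0.01,0,0,0,0.72
0.0778,-0.0358,0.01,0,0,0,0.72
0.0778,-0.0358,0.01,0,0,0,0.72
0.0778,-0.0358,0.01,0,0,0,0.72
0.0778,-0.0358,0.01,0,0,0,0.72
0.0778,-0.0358,0.01,0,0,0,0.72
0.0778,-0.0358,0.01,0,0,0,0.72' | python3 -m jog
echo '0,0,0,0,0,-0.0382,0.72
0,0,0,0,0,-0.0382,0.72
0,0,0,0,0,-0.0382,0.72
0,0,0,0,0,-0.0382,0.72
0,0,0,0,0,-0.0382,0.72
0,0,0,0,0,-0.0382,0.72
0,0,0,0,0,-0.0382,0.72
0,0,0,0,0,-0.0382,0.72
0,0,0,0,0,-0.0382,0.72
0,0,0,0,0,0,0.72
0,0,0,0,0,0,0.72' | python3 -m jog
python3 -c "
from h import *
where([.5347,-.159,.05])"
```

```text
time_s: 1.27
eef_pos: [0.536, -0.1576, 0.1748]
orientation: [0.981, 0.193, -0.0, -0.0]
wrist_force: [0.1, -0.6, 0.1]
opening: 0.719
gripper_force: 0.0
time_s: 2.18
eef_pos: [0.5351, -0.1591, 0.1749]
orientation: [0.744, 0.669, -0.0, -0.0]
wrist_force: [0.6, 0.7, -0.2]
opening: 0.72
gripper_force: 0.0
t2.18 tcp [ 0.5351 -0.1591  0.1749] phi_y -0.1060 tilt 0.0008 q6 1.256 F [ 0.61  0.66 -0.2 ] M [-0.012  0.024  0.01 ] tq6 -0.113 op 0.720 g 0.0
  to go (tool axes) [-0.     -0.0003  0.1249]
```

Scaled: 0.035 m is 0.0875, 0.03 m is 0.075.

```bash
echo '0,0,0.0875,0,0,0,0.72
0,0,0.0875,0,0,0,0.72
0,0,0.0875,0,0,0,0.72
0,0,0.075,0,0,0,0.72
0,0,0,0,0,0,0.72
0,0,0,0,0,0,0.72' | python3 -m jog
python3 - <<'E'
from h import *
where([.5347,-.159,0])
p,d=imaging.read_camera("scene");S=p[:,:,::-1]
a=cv2.resize(S[130:220,290:410],None,fx=5,fy=5,interpolation=2)
T=imaging.read_camera("top")[0][:,:,::-1];b=cv2.resize(T[160:240,350:430],(450,450),interpolation=2)
cv2.imwrite("pics/d1.png",a);cv2.imwrite("pics/d1t.png",b)
E
```

```text
time_s: 2.68
eef_pos: [0.5338, -0.1585, 0.0391]
orientation: [0.743, 0.669, -0.001, -0.002]
wrist_force: [0.4, -0.1, 0.2]
opening: 0.717
gripper_force: 0.0
t2.68 tcp [ 0.5338 -0.1585  0.0391] phi_y -0.1047 tilt 0.0042 q6 1.254 F [ 0.45 -0.13  0.24] M [-0.014 -0.054  0.039] tq6 0.013 op 0.717 g 0.0
  to go (tool axes) [-0.0005  0.0011  0.0391]
```

View pics/d1.png

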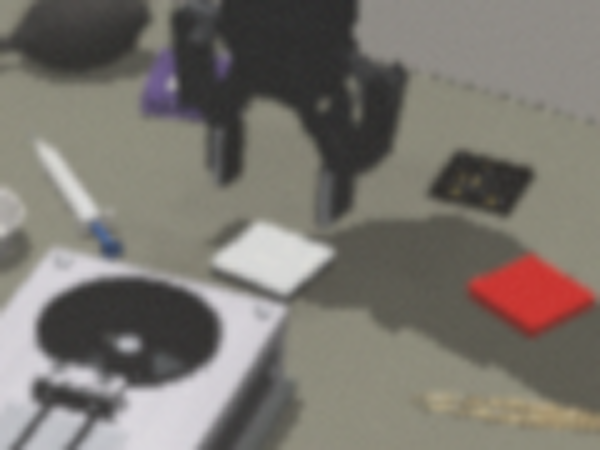

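The scene crop shows the open fingers at crop (225,180) and (330,220), straddling the pack at (273,260) from above. Next I descend and close.

Scaled: 0.02 m is 0.05, 0.016 m is 0.04.

```bash
echo '0,0.0025,0.05,0,0,0,0.72
0,0,0.04,0,0,0,0.72
0,0,0,0,0,0,0.72
0,0,0,0,0,0,0.72' | python3 -m jog
echo '0,0,0.005,0,0,0,0.72
0,0,0.005,0,0,0,0.72
0,0,0,0,0,0,0.72' | python3 -m jog; python3 -c "
from h import *
where([.5347,-.159,0])"
```

```text
time_s: 3.12
eef_pos: [0.5371, -0.1596, 0.0058]
orientation: [0.743, 0.67, 0.0, 0.001]
wrist_force: [-0.4, -0.2, 0.3]
opening: 0.717
gripper_force: 0.0
time_s: 3.37
eef_pos: [0.5371, -0.1596, 0.0012]
orientation: [0.743, 0.67, 0.0, 0.001]
wrist_force: [-1.0, -0.5, 0.2]
opening: 0.724
gripper_force: 0.0
t3.37 tcp [ 0.5371 -0.1596  0.0012] phi_y -0.1031 tilt 0.0017 q6 1.253 F [-1.02 -0.54  0.17] M [ 0.01  -0.006  0.045] tq6 0.001 op 0.724 g 0.0
  to go (tool axes) [ 0.0003 -0.0024  0.0012]
```

Scaled: -0.002 m is -0.005, 0.0015 m is 0.0038.

```bash
echo '0,-0.005,0.0038,0,0,0,0.72
0,0,0,0,0,0,0.72
0,0,0,0,0,0,0.5
0,0,0,0,0,0,0.3
0,0,0,0,0,0,0.3
0,0,0,0,0,0,0.3
0,0,0,0,0,0,0.3
0,0,0,0,0,0,0.3' | python3 -m jog
python3 -c "
from h import *
where()"
```

```text
time_s: 4.03
eef_pos: [0.5343, -0.1591, -0.0006]
orientation: [0.743, 0.67, -0.0, 0.0]
wrist_force: [-2.4, 1.0, 5.5]
opening: 0.573
gripper_force: 62.2
t4.03 tcp [ 0.5343 -0.1591 -0.0006] phi_y -0.1030 tilt 0.0001 q6 1.252 F [-2.38  1.03  5.48] M [0.144 0.39  0.017] tq6 0.003 op 0.573 g 62.2
```

Scaled: -0.035 m is -0.0875, -0.03 m is -0.075.

```bash
echo '0,0,-0.05,0,0,0,0.3
0,0,-0.0875,0,0,0,0.3
0,0,-0.0875,0,0,0,0.3
0,0,-0.075,0,0,0,0.3
0,0,0,0,0,0,0.3
0,0,0,0,0,0,0.3' | python3 -m jog
python3 -c "
from h import *
where()"
echo '0.075,-0.012,0,0,0,0,0.3
0.075,-0.012,0,0,0,0,0.3
0.075,-0.012,0,0,0,0,0.3
0.075,-0.012,0,0,0,0,0.3
0.075,-0.012,0,0,0,0,0.3
0.075,-0.012,0,0,0,0,0.3
0.075,-0.012,0,0,0,0,0.3
0.075,-0.012,0,0,0,0,0.3
0.075,-0.012,0,0,0,0,0.3
0,0,0,0,0,-0.0355,0.3
0,0,0,0,0,-0.0355,0.3
0,0,0,0,0,0,0.3
0,0,0,0,0,0,0.3
0,0,0,0,0,0,0.3' | python3 -m jog
python3 - <<'E'
from h import *
where([.5188,.1145,.062])
p,d=imaging.read_camera("scene");S=p[:,:,::-1]
cv2.imwrite("pics/e1full.png",S)
cv2.imwrite("pics/e1.png",cv2.resize(S[130:255,240:370],None,fx=4.7,fy=4.7,interpolation=2))
E
```

```text
time_s: 4.53
eef_pos: [0.5359, -0.1597, 0.1209]
orientation: [0.743, 0.67, 0.001, 0.002]
wrist_force: [0.4, -0.3, -0.5]
opening: 0.577
gripper_force: 62.4
t4.53 tcp [ 0.5359 -0.1597  0.1209] phi_y -0.1030 tilt 0.0046 q6 1.252 F [ 0.4  -0.28 -0.54] M [-0.038  0.041 -0.017] tq6 0.000 op 0.577 g 62.4
time_s: 5.7
eef_pos: [0.5185, 0.1136, 0.1179]
orientation: [0.664, 0.747, -0.001, -0.001]
wrist_force: [-0.1, -0.9, -0.8]
opening: 0.577
gripper_force: 62.4
t5.70 tcp [0.5185 0.1136 0.1179] phi_y 0.1172 tilt 0.0017 q6 1.530 F [-0.14 -0.93 -0.76] M [-0.03  -0.051  0.012] tq6 0.005 op 0.577 g 62.4
  to go (tool axes) [0.0008 0.0005 0.0559]
```

View pics/e1.png

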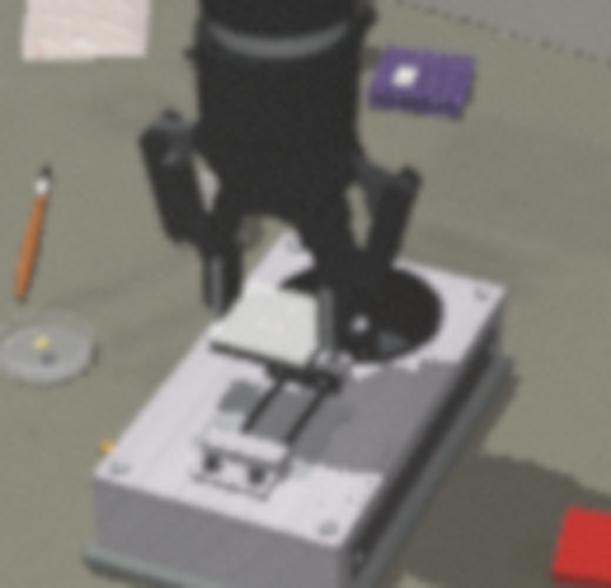

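Scaled: 0.018 m is 0.045.

```bash
echo '0,0,0.045,0,0,0,0.3
0,0,0.045,0,0,0,0.3
0,0,0,0,0,0,0.3
0,0,0,0,0,0,0.3' | python3 -m jog
python3 - <<'E'
from h import *
where([.5188,.1145,.062])
p,d=imaging.read_camera("scene");S=p[:,:,::-1].copy();np.save("pics/f1.npy",d)
cv2.imwrite("pics/f1full.png",S)
K,R,t=cam("scene")
# predicted outlines of pack top edges in nest etc: project nest frame features
def N(x,y,z,o=(.5234,.0724),a=.1204): return [o[0]+x*np.cos(a)-y*np.sin(a),o[1]+x*np.sin(a)+y*np.cos(a),z]
F=8;x0,y0=270,185
c=cv2.resize(S[y0:y0+70,x0:x0+95],None,fx=F,fy=F,interpolation=2)
for q in ([N(sx*.066,sy*.116,.062) for sx,sy in((-1,-1),(1,-1),(1,1),(-1,1))],[N(.0415*np.cos(k),-.062+.0415*np.sin(k),.065) for k in np.arange(0,6.28,.3)]):
    P=((proj("scene",q)-[x0,y0]+.5)*F).astype(int);cv2.polylines(c,[P],True,(0,255,0),1)
cv2.imwrite("pics/f1.png",c)
E
```

```text
time_s: 6.08
eef_pos: [0.5181, 0.1134, 0.0821]
orientation: [0.664, 0.748, -0.001, -0.001]
wrist_force: [-0.2, 0.3, 0.0]
opening: 0.58
gripper_force: 62.4
t6.08 tcp [0.5181 0.1134 0.0821] phi_y 0.1184 tilt 0.0026 q6 1.529 F [-0.16  0.34  0.04] M [ 0.055 -0.004  0.025] tq6 0.006 op 0.580 g 62.4
  to go (tool axes) [0.001  0.0008 0.0201]
```

View pics/f1.png

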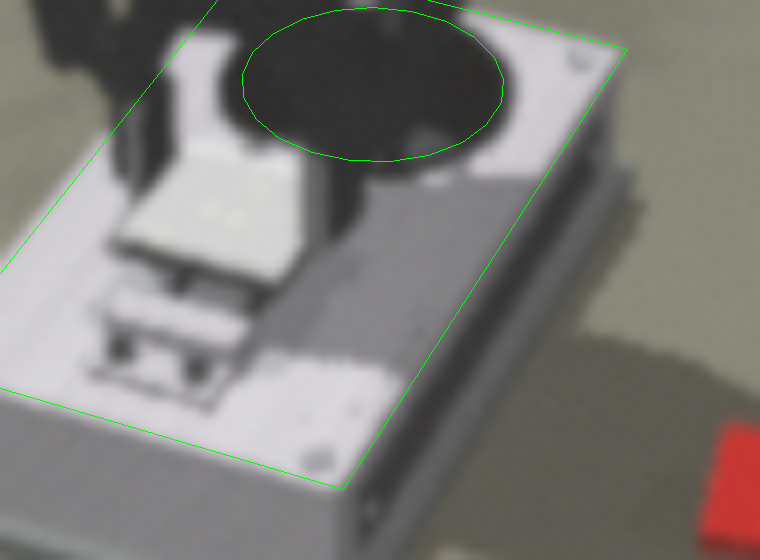

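The pack sits above the nest in front of the backstop: its near lower edge runs from (110,245) to (270,290), and the backstop top from (105,300) to (250,335). Next I measure the gap between jaw and backstop in the first top view, rectified to the workholder's axes.

```bash
python3 - <<'E'
from h import *
def N(x,y,z,o=(.5234,.0724),a=.1204): return [o[0]+x*np.cos(a)-y*np.sin(a),o[1]+x*np.sin(a)+y*np.cos(a),z]
def rect(n,I,z,xs,ys):
    P=[N(x,y,z) for y in ys for x in xs];uv=proj(n,P).astype(np.float32).reshape(len(ys),len(xs),2)
    return cv2.remap(I,uv[...,0],uv[...,1],cv2.INTER_CUBIC)
T=cv2.cvtColor(cv2.imread("pics/top0.png"),6);S=cv2.cvtColor(cv2.imread("pics/scene0.png"),6)
ys=np.arange(-.125,.1255,.001)
for n,I,z in(("top",T,.062),("scene",S,.062)):
    p=rect(n,I,z,np.arange(.045,.06,.001),ys).mean(1);g=np.diff(p)
    print(n,"deck ends",[(round(ys[k]*1e3+.5),int(g[k])) for k in np.argsort(-abs(g))[:8]])
yy=np.arange(-.004,.095,.001)
for n,I in(("top",T),("scene",S)):
    p=rect(n,I,.076,np.arange(-.019,.0195,.001),yy)
    print(n,[(round(y*1e3),int(v)) for y,v in zip(yy,p.mean(1))])
# big pictures
xs=np.arange(-.07,.0705,.0005);y2=np.arange(-.12,.1205,.0005)
a=[rect(n,I,.076,xs,y2) for n,I in(("top",T),("scene",S))]
b=[rect(n,I,.062,xs,y2) for n,I in(("top",T),("scene",S))]
f=rect("scene",cv2.cvtColor(cv2.imread("pics/f1full.png"),6),.082,xs,y2)
c=np.hstack([a[0],a[1],f]);c=cv2.resize(c[160:],None,fx=.95,fy=1.9);cv2.imwrite("pics/r1.png",cv2.resize(np.hstack([a[0],a[1]])[200:],None,fx=1.4,fy=2.1)[:600])
E
```

```text
top deck ends [(-118, 15), (-120, 13), (-118, 12), (116, -12), (115, -10), (117, -10), (114, -10), (-116, 9)]
scene deck ends [(119, -11), (118, -10), (120, -10), (117, -9), (121, -7), (-114, 6), (-115, 6), (116, -6)]
top [(-4, 164), (-3, 165), (-2, 165), (-1, 164), (0, 161), (1, 157), (2, 149), (3, 137), (4, 124), (5, 112), (6, 103), (7, 100), (8, 103), (9, 113), (10, 128), (11, 142), (12, 152), (13, 159), (14, 162), (15, 162), (16, 162), (17, 161), (18, 161), (19, 161), (20, 161), (21, 161), (22, 161), (23, 161), (24, 161), (25, 162), (26, 162), (27, 162), (28, 162), (29, 163), (30, 163), (31, 164), (32, 164), (33, 164), (34, 164), (35, 163), (36, 162), (37, 162), (38, 161), (39, 162), (40, 162), (41, 163), (42, 163), (43, 163), (44, 163), (45, 162), (46, 161), (47, 161), (48, 161), (49, 161), (50, 161), (51, 161), (52, 162), (53, 163), (54, 164), (55, 164), (56, 164), (57, 163), (58, 162), (59, 162), (60, 162), (61, 162), (62, 163), (63, 161), (64, 157), (65, 150), (66, 141), (67, 133), (68, 128), (69, 128), (70, 135), (71, 146), (72, 159), (73, 171), (74, 179), (75, 184), (76, 18
[... 573 characters left out ...]
, 152), (32, 155), (33, 156), (34, 155), (35, 155), (36, 154), (37, 154), (38, 153), (39, 154), (40, 154), (41, 154), (42, 154), (43, 154), (44, 154), (45, 154), (46, 153), (47, 153), (48, 153), (49, 153), (50, 152), (51, 152), (52, 152), (53, 152), (54, 153), (55, 153), (56, 153), (57, 154), (58, 153), (59, 154), (60, 154), (61, 154), (62, 154), (63, 154), (64, 153), (65, 153), (66, 153), (67, 153), (68, 154), (69, 154), (70, 156), (71, 159), (72, 162), (73, 167), (74, 173), (75, 179), (76, 185), (77, 190), (78, 193), (79, 195), (80, 196), (81, 196), (82, 195), (83, 193), (84, 189), (85, 184), (86, 176), (87, 167), (88, 156), (89, 146), (90, 137), (91, 130), (92, 127), (93, 126), (94, 126)]
```

View pics/r1.png

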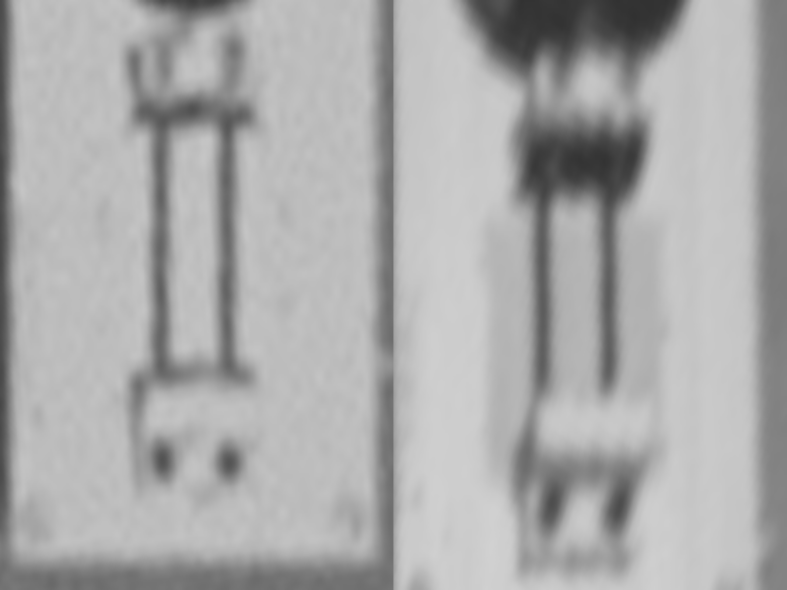

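The left panel, top view rectified, shows the jaw pad face at about y = 10.5 mm and the backstop face at about 71.5 mm. The gap is about 61 mm with its centre at y ≈ 41, and the held pack is already there to within 1 mm. Next I lower it gently.

Scaled: 0.008 m is 0.02, 0.007 m is 0.0175.

```bash
echo '0,0.0013,0.02,0,0,0,0.3
0,0,0.0175,0,0,0,0.3
0,0,0.005,0,0,0,0.3
0,0,0,0,0,0,0.3
0,0,0,0,0,0,0.3' | python3 -m jog; python3 -c "
from h import *
where([.5186,.1132,.062])"
echo '0,0,0.0025,0,0,0,0.3
0,0,0.0025,0,0,0,0.3
0,0,0,0,0,0,0.3
0,0,0,0,0,0,0.3' | python3 -m jog; python3 -c "
from h import *
where([.5186,.1132,.062])"
```

```text
time_s: 6.55
eef_pos: [0.5195, 0.114, 0.0657]
orientation: [0.663, 0.748, -0.0, -0.0]
wrist_force: [-0.1, 0.5, -0.2]
opening: 0.579
gripper_force: 62.4
t6.55 tcp [0.5195 0.114  0.0657] phi_y 0.1200 tilt 0.0003 q6 1.528 F [-0.14  0.47 -0.18] M [-0.027 -0.051  0.025] tq6 0.001 op 0.579 g 62.4
  to go (tool axes) [-0.0007 -0.001   0.0037]
time_s: 6.88
eef_pos: [0.5197, 0.114, 0.0638]
orientation: [0.663, 0.748, 0.0, 0.0]
wrist_force: [1.2, -0.9, -0.6]
opening: 0.577
gripper_force: 62.4
t6.88 tcp [0.5197 0.114  0.0638] phi_y 0.1200 tilt 0.0001 q6 1.528 F [ 1.19 -0.91 -0.55] M [-0.009  0.016  0.084] tq6 0.000 op 0.577 g 62.4
  to go (tool axes) [-0.0007 -0.0012  0.0018]
```

Scaled: 0.001 m is 0.0025.

```bash
for i in 1; do echo '0,0,0.0025,0,0,0,0.3
0,0,0,0,0,0,0.3
0,0,0,0,0,0,0.3' | python3 -m jog|grep -E "eef|wrist"
echo '0,0,0.0018,0,0,0,0.3
0,0,0,0,0,0,0.3
0,0,0,0,0,0,0.3' | python3 -m jog|grep -E "eef|wrist"
echo '0,0,0.0018,0,0,0,0.3
0,0,0,0,0,0,0.3
0,0,0,0,0,0,0.3' | python3 -m jog|grep -E "eef|wrist"; done
```

```text
eef_pos: [0.5196, 0.114, 0.0627]
wrist_force: [-0.1, -0.3, -0.9]
eef_pos: [0.5196, 0.114, 0.062]
wrist_force: [0.1, 0.1, -0.0]
eef_pos: [0.5197, 0.114, 0.0614]
wrist_force: [-0.2, 0.2, 0.2]
```

Scaled: 0.0005 m is 0.0013.

```bash
echo '0,0,0.0013,0,0,0,0.3
0,0,0,0,0,0,0.3
0,0,0,0,0,0,0.3' | python3 -m jog|grep -E "eef|wrist"
echo '0,0,0.0013,0,0,0,0.3
0,0,0,0,0,0,0.3
0,0,0,0,0,0,0.3' | python3 -m jog|grep -E "eef|wrist"
```

```text
eef_pos: [0.5198, 0.114, 0.0614]
wrist_force: [-1.5, -0.6, 5.2]
eef_pos: [0.5198, 0.114, 0.0614]
wrist_force: [-2.1, -1.0, 9.1]
```

Contact at z = 0.0614. Next I release slightly and lift.

Scaled: -0.0005 m is -0.0013.

```bash
echo '0,0,-0.0013,0,0,0,0.6
0,0,0,0,0,0,0.64
0,0,0,0,0,0,0.68
0,0,0,0,0,0,0.68
0,0,0,0,0,0,0.68
0,0,0,0,0,0,0.68' | python3 -m jog
echo '0,0,-0.025,0,0,0,0.68
0,0,-0.075,0,0,0,0.68
0,0,-0.0875,0,0,0,0.68
0,0,-0.0875,0,0,0,0.68
0,0,-0.05,0,0,0,0.68
0,0,0,0,0,-0.0382,0.6
0,0,0,0,0,-0.0382,0.5
0,0,0,0,0,-0.0382,0.44
0,0,0,0,0,-0.0382,0.44
0,0,0,0,0,-0.0382,0.44
0,0,0,0,0,-0.0382,0.44
0,0,0,0,0,-0.0382,0.44
0,0,0,0,0,0,0.44
0,0,0,0,0,0,0.44' | python3 -m jog
python3 - <<'E'
from h import *
where([.5312,.011,.15])
S=imaging.read_camera("scene")[0][:,:,::-1]
cv2.imwrite("pics/g1full.png",S)
cv2.imwrite("pics/g1.png",cv2.resize(S[170:250,255:365],None,fx=7,fy=7,interpolation=2))
E
```

```text
time_s: 8.63
eef_pos: [0.5196, 0.114, 0.0607]
orientation: [0.663, 0.748, -0.0, -0.0]
wrist_force: [0.6, 0.2, -0.0]
opening: 0.679
gripper_force: 0.0
time_s: 9.8
eef_pos: [0.5197, 0.114, 0.1914]
orientation: [0.302, 0.953, 0.0, 0.0]
wrist_force: [0.1, 0.2, -0.1]
opening: 0.443
gripper_force: 0.0
t9.80 tcp [0.5197 0.114  0.1914] phi_y 0.9570 tilt 0.0004 q6 0.691 F [ 0.11  0.2  -0.13] M [0.019 0.032 0.033] tq6 -0.113 op 0.443 g 0.0
  to go (tool axes) [-0.0687 -0.0775  0.0414]
```

View pics/g1.png

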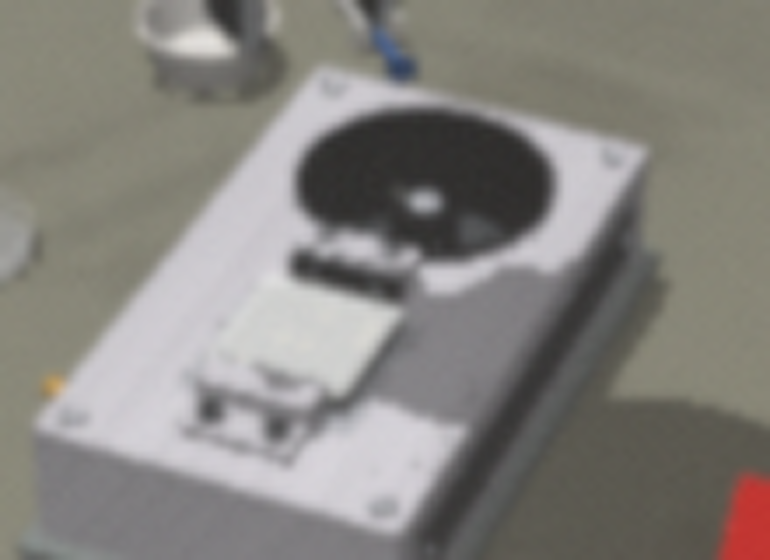

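The pack lies flat and square between jaw pad (350,270) and backstop (260,390). The knob cap is at (425,203) and the well is free. Next I move over the well and go down.

```bash
echo '-0.058,-0.065,0.025,0,0,0,0.44
-0.058,-0.065,0.025,0,0,0,0.44
-0.0578,-0.0653,0.025,0,0,0,0.44
0,0,0.075,0,0,0,0.44
0,0,0.075,0,0,0,0.44
0,0,0.05,0,0,0,0.44
0,0,0,0,0,0,0.44
0,0,0,0,0,0,0.44' | python3 -m jog
python3 -c "
from h import *
where([.5315,.010,.031])"
```

```text
time_s: 10.52
eef_pos: [0.5309, 0.0102, 0.0804]
orientation: [0.301, 0.954, -0.0, -0.001]
wrist_force: [0.1, 0.2, -0.1]
opening: 0.437
gripper_force: 0.0
t10.52 tcp [0.5309 0.0102 0.0804] phi_y 0.9585 tilt 0.0025 q6 0.492 F [ 0.1   0.25 -0.13] M [-0.018 -0.004  0.046] tq6 0.010 op 0.437 g 0.0
  to go (tool axes) [-0.0007  0.0002  0.0494]
```

Scaled: 0.012 m is 0.03, 0.004 m is 0.01.

```bash
echo '0,0,0.03,0,0,0,0.44
0,0,0.03,0,0,0,0.44
0,0,0.01,0,0,0,0.44
0,0,0.01,0,0,0,0.44
0,0,0.01,0,0,0,0.44
0,0,0,0,0,0,0.44' | python3 -m jog
echo '0,0,0.01,0,0,0,0.44
0,0,0.01,0,0,0,0.44
0,0,0.01,0,0,0,0.44
0,0,0,0,0,0,0.44
0,0,0,0,0,0,0.44' | python3 -m jog
python3 -c "
from h import *
where([.5315,.010,.031])"
```

```text
time_s: 11.02
eef_pos: [0.5321, 0.0102, 0.0452]
orientation: [0.301, 0.954, 0.0, 0.0]
wrist_force: [-0.5, -0.1, 0.5]
opening: 0.442
gripper_force: 0.0
time_s: 11.43
eef_pos: [0.5315, 0.0101, 0.0326]
orientation: [0.301, 0.954, -0.0, -0.0]
wrist_force: [-0.2, 0.3, -0.3]
opening: 0.443
gripper_force: 0.0
t11.43 tcp [0.5315 0.0101 0.0326] phi_y 0.9599 tilt 0.0008 q6 0.491 F [-0.17  0.29 -0.28] M [ 0.047  0.041 -0.045] tq6 0.000 op 0.443 g 0.0
  to go (tool axes) [-0.0001 -0.0001  0.0016]
```

Now I grip the knob, closing slowly.

```bash
echo '0,0,0,0,0,0,0.36
0,0,0,0,0,0,0.32
0,0,0,0,0,0,0.28
0,0,0,0,0,0,0.15
0,0,0,0,0,0,0.15
0,0,0,0,0,0,0.15
0,0,0,0,0,0,0.15
0,0,0,0,0,0,0.15' | python3 -m jog
python3 -c "
from h import *
where([.5315,.010,.031]);s=monitor.state();print('F tool',Ro.from_quat(s['orientation']).inv().apply(s['wrist_force']))"
```

```text
time_s: 12.1
eef_pos: [0.5331, 0.0118, 0.0335]
orientation: [0.3, 0.954, 0.002, 0.001]
wrist_force: [1.6, 6.4, 0.9]
opening: 0.28
gripper_force: 58.7
t12.10 tcp [0.5331 0.0118 0.0335] phi_y 0.9611 tilt 0.0047 q6 0.491 F [1.61 6.4  0.85] M [ 1.164 -0.423 -0.05 ] tq6 -0.020 op 0.280 g 58.7
  to go (tool axes) [ 0.0003 -0.0024  0.0025]
F tool [ 2.34013648  6.17291286 -0.82192471]
```

The rows are not in the units I measure in: shifts go in shares of 0.4 m and turns go in shares of pi rad. I convert before sending: 0.001 m is 0.0025, 0.0005 m is 0.0013.

```bash
echo '0.0013,0.0025,0,0,0,0,0.15
0,0.0025,0,0,0,0,0.15
0,0,0,0,0,0,0.15
0,0,0,0,0,0,0.15' | python3 -m jog >/dev/null
python3 -c "
from h import *
where()"
echo '0,0,0,0,0,0.0159,0.15
0,0,0,0,0,0.0159,0.15' | python3 -m jog >/dev/null; python3 -c "
from h import *
where()"
echo '0,0,0,0,0,0.0159,0.15
0,0,0,0,0,0.0159,0.15' | python3 -m jog >/dev/null; python3 -c "
from h import *
where()"
echo '0,0,0,0,0,0.0159,0.15
0,0,0,0,0,0.0159,0.15' | python3 -m jog >/dev/null; python3 -c "
from h import *
where()"
```

```text
t12.43 tcp [0.5332 0.0119 0.0335] phi_y 0.9600 tilt 0.0013 q6 0.495 F [-0.55  0.5   4.76] M [ 0.196 -0.005  0.107] tq6 0.069 op 0.281 g 59.1
t12.60 tcp [0.5331 0.0118 0.0335] phi_y 0.8579 tilt 0.0012 q6 0.597 F [-0.45  0.91  5.69] M [0.153 0.005 0.165] tq6 -0.345 op 0.280 g 59.2
t12.77 tcp [0.533  0.0118 0.0335] phi_y 0.7578 tilt 0.0011 q6 0.697 F [0.35 0.42 6.63] M [0.089 0.058 0.198] tq6 -0.317 op 0.282 g 59.2
t12.93 tcp [0.5329 0.0117 0.0335] phi_y 0.6577 tilt 0.0010 q6 0.797 F [ 0.32 -0.39  5.82] M [0.079 0.074 0.179] tq6 -0.317 op 0.280 g 59.2
```

Scaled: 0.05 rad is 0.0159.

```bash
cat > w.py <<'E'
from plant import monitor as m
from scipy.spatial.transform import Rotation as Ro
import numpy as np
s=m.state();y=Ro.from_quat(s["orientation"]).as_matrix()[:,1]
print("t%.2f turned %.3f Mz %.3f tq6 %.3f F %s"%(s["time_s"],.960-np.arctan2(y[1],y[0]),s["moment"][2],s["joint_torque"][5],s["wrist_force"].round(1)))
E
echo '0,0,0,0,0,0.0159,0.15
0,0,0,0,0,0.0159,0.15' | python3 -m jog >/dev/null; python3 w.py
echo '0,0,0,0,0,0.0159,0.15' | python3 -m jog >/dev/null; python3 w.py
echo '0,0,0,0,0,0.0159,0.15' | python3 -m jog >/dev/null; python3 w.py
echo '0,0,0,0,0,0.0127,0.15' | python3 -m jog >/dev/null; python3 w.py
echo '0,0,0,0,0,0.0127,0.15' | python3 -m jog >/dev/null; python3 w.py
echo '0,0,0,0,0,0.0127,0.15' | python3 -m jog >/dev/null; python3 w.py
echo '0,0,0,0,0,0.0127,0.15' | python3 -m jog >/dev/null; python3 w.py
```

```text
t13.10 turned 0.402 Mz 0.095 tq6 -0.316 F [-0.3 -0.1  6.5]
t13.18 turned 0.452 Mz 0.182 tq6 -0.316 F [-1.   0.1  5.4]
t13.27 turned 0.502 Mz 0.225 tq6 -0.316 F [-1.8  0.5  6.3]
t13.35 turned 0.542 Mz 0.167 tq6 -0.156 F [-0.2 -0.3  6.3]
t13.43 turned 0.582 Mz 0.163 tq6 -0.214 F [-0.7 -1.3  5.8]
t13.52 turned 0.622 Mz 0.155 tq6 -0.219 F [-1.1 -0.7  6.3]
t13.60 turned 0.662 Mz 0.149 tq6 -0.219 F [-0.8 -0.8  7.3]
```

Scaled: 0.04 rad is 0.0127.

```bash

echo '0,0,0,0,0,0.0127,0.15' | python3 -m jog >/dev/null; python3 w.py
echo '0,0,0,0,0,0.0127,0.15' | python3 -m jog >/dev/null; python3 w.py
echo '0,0,0,0,0,0.0127,0.15' | python3 -m jog >/dev/null; python3 w.py
echo '0,0,0,0,0,0.0127,0.15' | python3 -m jog >/dev/null; python3 w.py
```

```text
t13.68 turned 0.702 Mz 0.069 tq6 -0.219 F [-1.1 -0.4  7. ]
t13.77 turned 0.742 Mz 0.207 tq6 -0.219 F [-1.5 -0.9  7. ]
t13.85 turned 0.782 Mz 0.224 tq6 -0.219 F [-0.4  0.4  6.7]
t13.93 turned 0.822 Mz 0.155 tq6 -0.217 F [-1.6 -1.4  7.5]
```

Scaled: 0.04 rad is 0.0127.

```bash

echo '0,0,0,0,0,0.0127,0.15' | python3 -m jog >/dev/null; python3 w.py
echo '0,0,0,0,0,0.0127,0.15' | python3 -m jog >/dev/null; python3 w.py
```

```text
t14.02 turned 0.862 Mz 0.138 tq6 -0.216 F [-2.   0.3  8. ]
t14.10 turned 0.902 Mz 0.217 tq6 -0.216 F [-1.9 -0.   7.6]
```

Scaled: 0.04 rad is 0.0127.

```bash

echo '0,0,0,0,0,0.0127,0.15' | python3 -m jog >/dev/null; python3 w.py
echo '0,0,0,0,0,0.0127,0.15' | python3 -m jog >/dev/null; python3 w.py
echo '0,0,0,0,0,0.0127,0.15' | python3 -m jog >/dev/null; python3 w.py
```

```text
t14.18 turned 0.942 Mz 0.170 tq6 -0.216 F [-2.  -0.6  8. ]
t14.27 turned 0.982 Mz 0.229 tq6 -0.206 F [-2.4 -1.2  7.7]
t14.35 turned 1.022 Mz 0.247 tq6 -0.178 F [-2.5 -0.3  8.2]
```

Scaled: 0.04 rad is 0.0127.

```bash

echo '0,0,0,0,0,0.0127,0.15' | python3 -m jog >/dev/null; python3 w.py
```

```text
t14.43 turned 1.062 Mz 0.198 tq6 -0.152 F [-2.5 -0.5  7.4]
```

Scaled: 0.03 rad is 0.0095.

```bash

echo '0,0,0,0,0,0.0095,0.15' | python3 -m jog >/dev/null; python3 w.py
for i in 1; do echo '0,0,0,0,0,0,0.15' | python3 -m jog >/dev/null; python3 w.py; echo '0,0,0,0,0,0,0.15' | python3 -m jog >/dev/null; python3 w.py;  echo '0,0,0,0,0,0,0.15' | python3 -m jog >/dev/null; python3 w.py; done
```

```text
t14.52 turned 1.092 Mz 0.242 tq6 0.027 F [-2.2 -0.6  7.4]
t14.60 turned 1.091 Mz 0.079 tq6 0.253 F [-2.1 -0.8  8.2]
t14.68 turned 1.090 Mz 0.003 tq6 0.065 F [-2.  -0.6  7.9]
t14.77 turned 1.090 Mz 0.041 tq6 0.053 F [-2.  -0.6  9. ]
```

Turned 1.09 rad, with contact felt at about 0.97 rad, so the clamp is about 10 N. Next I let go and rise.

Scaled: -0.035 m is -0.0875, -0.03 m is -0.075.

```bash
echo '0,0,0,0,0,0,0.32
0,0,0,0,0,0,0.38
0,0,0,0,0,0,0.44
0,0,0,0,0,0,0.44
0,0,0,0,0,0,0.44
0,0,0,0,0,0,0.44' | python3 -m jog
python3 w.py
echo '0,0,-0.0125,0,0,0,0.44
0,0,-0.025,0,0,0,0.44
0,0,-0.0375,0,0,0,0.44
0,0,-0.075,0,0,0,0.44
0,0,-0.0875,0,0,0,0.44
0,0,-0.0875,0,0,0,0.44
0,0,-0.0875,0,0,0,0.44
-0.0875,0,0,0,0,0,0.44
-0.0875,0,0,0,0,0,0.44
-0.0875,0,0,0,0,0,0.44
-0.0875,0,0,0,0,0,0.44
0,0,0,0,0,0,0.44
0,0,0,0,0,0,0.44' | python3 -m jog
python3 - <<'E'
from h import *
where()
for n,(y,x) in(("scene",(170,255)),("top",(165,265))):
    I=imaging.read_camera(n)[0][:,:,::-1];cv2.imwrite(f"pics/h_{n}full.png",I)
a=cv2.imread("pics/h_scenefull.png")[170:250,255:365];b=cv2.imread("pics/h_topfull.png")[165:245,260:370]
cv2.imwrite("pics/h1.png",cv2.resize(np.vstack([a,b])[:, :],(410,596),interpolation=2))
E
```

```text
time_s: 15.27
eef_pos: [0.5325, 0.0121, 0.0327]
orientation: [0.752, 0.66, -0.0, -0.0]
wrist_force: [0.2, 0.6, 0.5]
opening: 0.438
gripper_force: 0.0
t15.27 turned 1.090 Mz -0.026 tq6 0.000 F [0.2 0.6 0.5]
time_s: 16.35
eef_pos: [0.5142, -0.1284, 0.1988]
orientation: [0.753, 0.658, 0.0, 0.0]
wrist_force: [0.3, -0.1, -0.2]
opening: 0.439
gripper_force: 0.0
t16.35 tcp [ 0.5142 -0.1284  0.1988] phi_y -0.1336 tilt 0.0011 q6 1.320 F [ 0.32 -0.06 -0.25] M [-0.018 -0.001 -0.024] tq6 -0.049 op 0.439 g 0.0
```

View pics/h1.png

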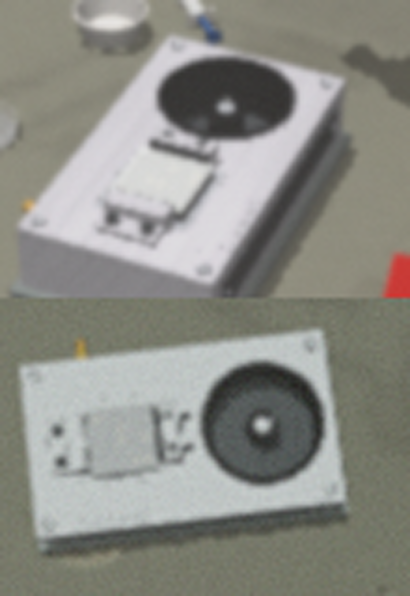

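Both views show the pack flat and square, closed up between jaw and backstop (top half: pack at (122,440), jaw at (170,435)). The gripper is clear of everything, so I hand the job in.

```bash
python3 -c "
from plant import ticket
print(ticket.sign_off())"
```

```text
the job is handed in; nothing more can be done
None
```

I handed the job in at about 16 s: the lidded pack lies flat and square in the nest, clamped at about 10 N (estimated from knob angle, not measured directly), and the gripper is clear; no verdict came back.

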